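# Swing the profile into line on its post and blow it off

## Robot

A 7-joint arm with a two-finger parallel gripper is mounted at the origin on a cart in front of the work surface, level with it; the furniture and walls round the work are solid. World frame = base frame: x ahead of the robot, y to its left, z up, the work surface at z = 0. Lengths are in m, angles in rad, forces in N, time in s.
With the tool pointing down it reaches from about 0.4 to 0.85 m from the base axis. Payload 4.5 kg.
Tool frame: the origin (TCP) lies midway between the tips of the shut fingers; the grasp point (between the pads) lies 19 mm behind it; x points along the fingers, y is the direction in which the jaws open and shut, and the axes are right-handed (so a half turn about x gives the same grasp; the last joint's range is limited). The gripper opens to 88 mm and grips with 3 to 60 N. Pads are 18 mm wide; open, the fingers measure 123 mm over their backs; the gripper's body (75 mm by 187 mm) begins 45 mm behind the grasp point.
Start: joints at [1.182, 0.689, -0.195, 1.565, 0.157, 0.902, -0.215], TCP at [0.256, -0.57, 0.239] pointing down, gripper open.
Joint ranges: [-3.01, 3.01], [-0.46, 2.08], [-1.47, 1.51], [0.13, 2.56], [-1, 4.14], [0.04, 2.09], [-2.66, 2.66]. Speed limits (rad/s): [2.57, 2.57, 3.14, 3.14, 3.14, 3.14, 3.14].

## Interface

Orientations are given as a unit quaternion [x, y, z, w].
In Python, from plant import r gives the robot as it stands.
- The arm moves only by the tool arm_command, never from a script. Its argument "plan" is a list of rows, each a list of 5 numbers: the finger opening in m, from 0 to 0.0881, then the shift along the tool's x, y, z in m, then the turn about the tool's x in rad. In form: [[grip, dx, dy, dz, roll], ...]. A call has 1 to 12 rows; each row shifts and turns the commanded pose from where the row before left it, along the tool's axes as they then stand; what a row does not reach is not made up. A row lasts 1/8 s, in which the tool goes at most 62.5 mm and 10.7 degrees, less where a joint would pass 70% of its speed; a pose out of reach is approached as far as the arm can. A call is refused whole if a number of a shift passes 0.0625 or a number of a turn 0.188, either way. A call with a gripper value outside its range is refused whole. The fingers move at their own pace and stop on an object; "force" is the grip in N (left out, the last holds). Time passes only in rows, so rows that do not move let the fingers close. It gives the time, the measured TCP pose, the force and the opening at its end, in the units of the state.
- r.get_state(): the state, without advancing time (a new reading comes with each control period).
- r.snapshot(name): name is "side" or "top" or "wrist"; returns (picture, depth): 400x640x3 uint8, red, green, blue; 400x640 float32, m along the optical axis (not along the pixel's ray), 0 where there is no reading.
- r.calibration(name): a dict with "fx", "fy", "cx", "cy" (pixels), "eye" and "orientation" of the camera in the world; the wrist camera has in their place "mount" (4x4, takes a point from camera to tool coordinates, whose origin is the TCP and whose axes are the tool frame's). Camera axes: x right, y down, z forward; pixel columns grow to the right and rows downward; lengths in m; the calibration is good to about 2 mm. A picture is of the moment at which its call begins: read the wrist's pose just before it. calibration takes no time and is no camera call.
- r.finish_job(): hands the job in, once; it reports no verdict.
The state is a dict: "clock": time; "q": joint angles; "qd": joint speeds; "joint_torque": joint torques, N m; "tool_pos": TCP position; "eef_rot": TCP orientation; "contact_force": force on the tool from outside, world axes, zero at the start; "moment": the same for the moment, N m; "opening": opening from 0.0 (shut) to 1.0 (fully open).
Only numpy, scipy, OpenCV 4.12 (cv2) and the standard library are available. Lean on these libraries where they do the work, as an engineer would, in place of code of your own. Each camera call takes 0.05 s, during which the arm holds its last target.

## Task

Swing the aluminium bar round the steel post until it lies centred and parallel between the two yellow lines on the white plate, keeping its forked end round the post and the bar flat on the plate all the way (do not lift it). When it lies in line, press the red nozzle cap of the blue air-duster can right down and let it spring back up. Leave the timer, the beaker and the small round dish where they are.

Things in the scene. Friction and masses are not known exactly. Their poses are not given: they have to be found in the camera images.
- post_foot (a point): centre of the foot of the steel post (14 mm diameter, rising 50 mm above the plate), at the level of the top of the fixed white plate (8 mm thick, 230 x 200 mm). The axes turn with the plate: +x runs from the post along the middle of the lane between the two yellow lines (lines 7 mm wide, 47 mm apart centre to centre, 30 to 187 mm from the post), z up; the plate reaches from -40 to 190 mm in x and -40 to 160 mm in y. The bar starts swung out to the +y side
- bar_centre (a point): centre, half-way up, of the loose slotted aluminium bar (36 mm wide, 30 mm high, about 0.35 kg, lying on the plate). Its +x axis points along the bar from the blue forked end to the black free end, which lies 95 mm from this point; z up. The bar is in line when this x axis is parallel to that of post_foot
- bar_fork (a point): middle of the blue fork on the bar's underside, 95 mm from bar_centre along the bar's -x; this point lies on the post's axis at the start. The slot is 18 mm wide between two prongs 9 mm thick that reach 12 mm past this point, and its root lies 9 mm from it towards the free end, so the bar turns freely about the post with 2 mm of play. Axes as bar_centre
- cap_top (a point): centre of the flat top (36 mm diameter, about 168 mm above the bench) of the red nozzle cap on the blue air-duster can (50 mm diameter, fixed to the bench in a holder 76 mm square beyond the post end of the plate). x is the way the nozzle points, towards the lane; z up
- nozzle_cap (a joint): downward travel of the red cap in m: 0 at rest (up), 0.008 right down against its stop; a spring needs about 2 N to start and 8 N at the stop, and lifts it again
- timer: white kitchen-type timer with a red knob, 66 x 66 x 44 mm, bystander beside the can; origin at the centre of its underside
- beaker: clear beaker, 58 x 64 x 70 mm, bystander behind the plate; origin at the centre of its underside
- petri: small shallow round dish, clear to whitish, 64 mm diameter, 16 mm high, bystander at the front right; origin at the centre of its underside
Not all that is in view belongs to the job. Of the things like the part that bears cap_top, leave any that is pink; of the rest the larger one is meant.

How it is judged:
By the outcome, as a careful person would: the job done as asked, in the order asked, and still so for the second after the job is handed in, with the robot touching nothing.
It also fails if it takes over 51 s, if anything falls off the work surface, if the arm or the gripper's body presses on something with over 40 N, if the wrist force passes 120 N, or if a joint passes its speed limit or range.

## Working session

There is one attempt and no reset: what is moved stays moved. The work goes in short steps, Python scripts to look and compute and a tool call to move; the robot and the scene stay as the last step left them, time stands still between calls to the robot, and variables do not carry over. Pictures are saved under pics/ and viewed, and the job is handed in when it is done.

Besides the shell and the picture viewer there is one more tool, called as a command line: name --pt "numbers of a row" for each row, then --argument value for the rest. arm_command: Moves the arm, as the interface text tells. Its arguments: {"type":"object","properties":{"plan":{"type":"array","items":{"type":"array","items":{"type":"number"}}},"force":{"type":"number"}},"required":["plan"]}

```bash
mkdir -p pics; ls
python3 - <<'E'
from plant import r
import cv2,numpy as np
s=r.get_state();print(s['clock'],s['tool_pos'],s['eef_rot'],s['opening'])
for n in("side","top"):
    p,d=r.snapshot(n);cv2.imwrite(f'pics/{n}0.png',p[:,:,::-1]);np.save(f'pics/{n}0.npy',d);print(r.calibration(n))
print(r.calibration("wrist"))
E
```

```text
pics
0.0 [ 0.25612772 -0.56941757  0.23789163] [-0.69115968 -0.14903892  0.69155313 -0.14778353] 1.0011401487243905
{'fx': 466.9543074852573, 'fy': 466.9543074852573, 'cx': 318.19079015600363, 'cy': 199.85009779736816, 'eye': array([0.6399951 , 0.66516709, 0.85617456]), 'orientation': array([ 0.01318806,  0.91332381, -0.40670183, -0.01610356])}
{'fx': 378.6112275527762, 'fy': 378.6112275527762, 'cx': 316.4858978803026, 'cy': 204.1382115015126, 'eye': array([ 0.4745723 , -0.12654577,  1.00721478]), 'orientation': array([ 0.71340585, -0.69769183,  0.04852834, -0.04385448])}
{'fx': 355.4141455703801, 'fy': 355.4141455703801, 'cx': 325.2577503572852, 'cy': 199.06639949379772, 'mount': array([[-5.70006093e-04, -3.15856723e-01,  9.48806727e-01,
        -1.45566249e-01],
       [ 9.99999818e-01,  5.38821502e-06,  6.02554638e-04,
         4.86053881e-04],
       [-1.95433308e-04,  9.48806898e-01,  3.15856663e-01,
        -8.26684003e-02],
       [ 0.00000000e+00,  0.00000000e+00,  0.00000000e+00,
         1.00000000e+00]])}
```

View pics/side0.png

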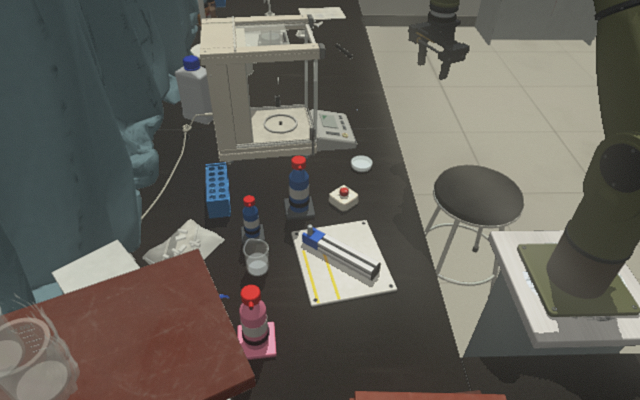

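View pics/top0.png

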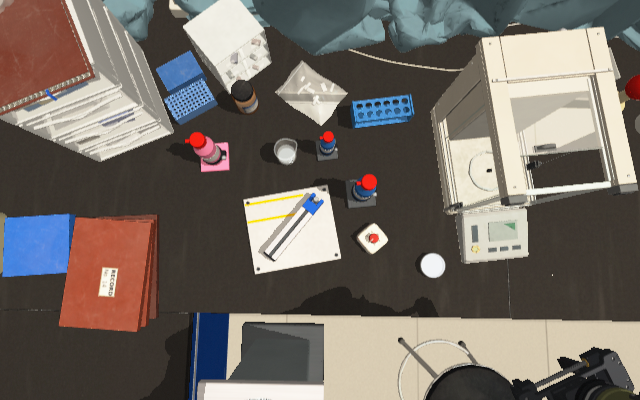

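The top view (up = +x, left = +y) shows the plate at about (292,228), the bar running from (318,200) to (270,254), the larger blue can with its cap at (368,181), a small blue decoy at (328,137) and a pink one at (198,140). The beaker is at (286,150), the timer at (372,238) and the petri dish at (432,265).

```bash
cat > h.py <<'E'
import numpy as np,cv2
from scipy.spatial.transform import Rotation as R
from plant import r
def cam(n,s=None):
    c=r.calibration(n)
    if n=='wrist':
        T=np.eye(4);T[:3,:3]=R.from_quat(s['eef_rot']).as_matrix();T[:3,3]=s['tool_pos'];T=T@c['mount']
    else:
        T=np.eye(4);T[:3,:3]=R.from_quat(c['orientation']).as_matrix();T[:3,3]=c['eye']
    return c,T
def px2w(n,u,v,d,s=None):
    c,T=cam(n,s);return (T@[(u-c['cx'])/c['fx']*d,(v-c['cy'])/c['fy']*d,d,1])[:3]
def ray(n,u,v,z,s=None):
    c,T=cam(n,s);a=T[:3,:3]@[(u-c['cx'])/c['fx'],(v-c['cy'])/c['fy'],1];return T[:3,3]+a*(z-T[2,3])/a[2]
def w2px(n,p,s=None):
    c,T=cam(n,s);q=np.linalg.inv(T)@np.append(p,1);return c['fx']*q[0]/q[2]+c['cx'],c['fy']*q[1]/q[2]+c['cy']
def crop(src,dst,x,y,w,h,k):
    im=cv2.imread(src)[y:y+h,x:x+w];cv2.imwrite(dst,cv2.resize(im,None,fx=k,fy=k,interpolation=cv2.INTER_CUBIC))
E
python3 - <<'E'
from h import *
crop('pics/top0.png','pics/top0c.png',235,160,160,120,5)
crop('pics/side0.png','pics/side0c.png',270,150,140,160,3.7)
E
```

```text
(no output)
```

View pics/top0c.png

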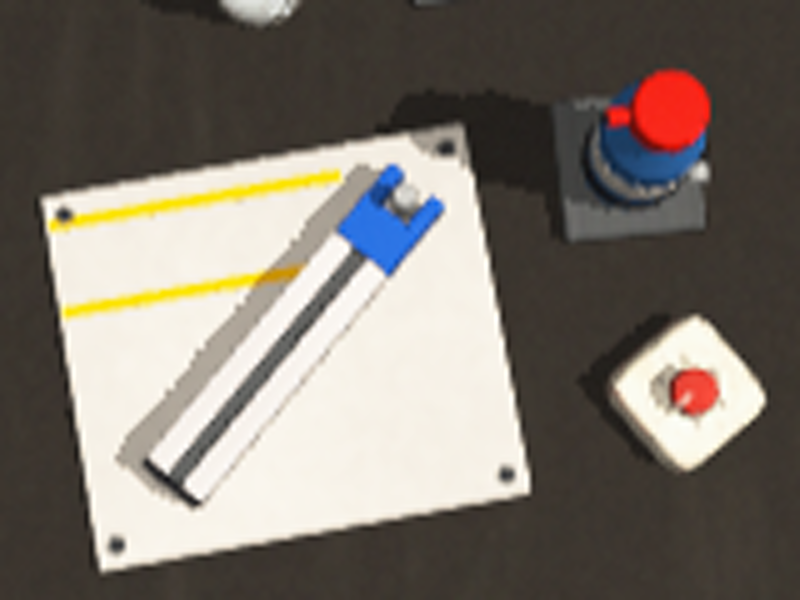

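View pics/side0c.png

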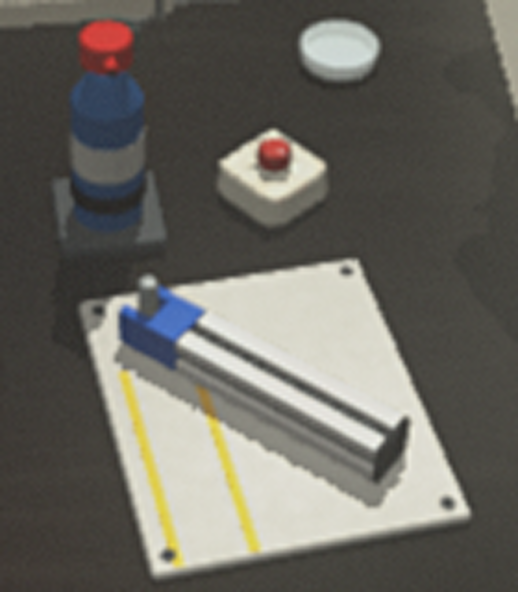

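Run:
```python
from h import *
d=np.load('pics/top0.npy')
C=lambda u,v:(235+(u+.5)/5-.5,160+(v+.5)/5-.5)
pix=[(42,198),(463,125),(530,492),(102,572)]
loc=np.array([[.19,-.04],[-.04,-.04],[-.04,.16],[.19,.16]])
W=np.array([ray('top',*C(*p),.008)[:2] for p in pix]);print(W)
a,b=loc-loc.mean(0),W-W.mean(0)
th=np.arctan2((a[:,0]*b[:,1]-a[:,1]*b[:,0]).sum(),(a*b).sum());M=np.array([[np.cos(th),-np.sin(th)],[np.sin(th),np.cos(th)]])
P=W.mean(0)-M@loc.mean(0)
print('plate th',np.degrees(th),'post',P,'res',W-(loc@M.T+P))
print('post top',ray('top',*C(407,193),.058))
S=lambda u,v:(270+(u+.5)/3.7-.5,150+(v+.5)/3.7-.5)
Ws=np.array([ray('side',*S(*p),.008)[:2] for p in [(155,577),(82,305),(357,260),(470,517)]])
print('side corners',Ws, 'diff',Ws-W)
print('post top side',ray('side',*S(149,281),.058))
# bar top z=.038
for nm,p in dict(freeL=(147,461),freeR=(198,505),stripe_free=(175,484),stripe_fork=(362,258),tipL=(390,168),tipR=(437,203)).items(): print(nm,ray('top',*C(*p),.038))
for nm,p in dict(freeL=(377,440),freeR=(409,420),).items(): print('side',nm,ray('side',*S(*p),.038))
print('cap top', ray('top',*C(671,110),.168),'side',ray('side',*S(106,37),.168))
print('nozzle', ray('top',*C(615,117),.16))
print('timer', ray('top',*C(690,390),.044))
u,v=C(671,110);print(d[int(v)-2:int(v)+3,int(u)-2:int(u)+3], px2w('top',u,v,d[int(v),int(u)]))
```

```text
[[ 0.61482541  0.06415602]
 [ 0.65949867 -0.15929613]
 [ 0.46547286 -0.19784758]
 [ 0.41954319  0.0238488 ]]
plate th 101.48137699164717 post [ 0.61356311 -0.12884097] res [[-0.00011788 -0.00116299]
 [-0.00122599  0.00078244]
 [ 0.00074609  0.00204087]
 [ 0.00059779 -0.00166033]]
post top [ 0.614596   -0.12990932  0.058     ]
side corners [[ 0.61629396  0.06588041]
 [ 0.66009838 -0.15644631]
 [ 0.46733461 -0.1966735 ]
 [ 0.42382225  0.02694367]] diff [[0.00146855 0.00172439]
 [0.00059971 0.00284982]
 [0.00186175 0.00117408]
 [0.00427906 0.00309488]]
post top side [ 0.61547627 -0.12887033  0.058     ]
freeL [ 0.47710849 -0.00108964  0.038     ]
freeR [ 0.45559287 -0.02774203  0.038     ]
stripe_free [ 0.46586148 -0.01571871  0.038     ]
stripe_fork [ 0.58318814 -0.10755048  0.038     ]
tipL [ 0.63043771 -0.1208838   0.038     ]
tipR [ 0.61267637 -0.14560611  0.038     ]
side freeL [ 0.4790302  -0.00951305  0.038     ]
side freeR [ 0.4572746  -0.02491171  0.038     ]
cap top [ 0.63893869 -0.24777147  0.168     ] side [ 0.6417061  -0.24603187  0.168     ]
nozzle [ 0.63667191 -0.22342847  0.16      ]
timer [ 0.51885287 -0.27588087  0.044     ]
[[0.85523164 0.8540119  0.85630447 0.8530384  0.8552473 ]
 [0.8540636  0.85293037 0.854334   0.85527754 0.8537621 ]
 [0.85535383 0.85139185 0.85338074 0.8547137  0.85235673]
 [0.85487616 0.8552052  0.85066646 0.85251033 0.8556988 ]
 [0.8519095  0.8545385  0.8546019  0.8557467  0.8517339 ]] [ 0.63880091 -0.24766986  0.16870349]
```

Run:
```python
from h import *
s=r.get_state();M=R.from_quat(s['eef_rot']).as_matrix();print(s['clock'],M.round(3))
print('yaw tool y',np.degrees(np.arctan2(M[1,1],M[0,1])))
```

```text
0.1 [[-0.001  0.41  -0.912]
 [ 0.001 -0.912 -0.41 ]
 [-1.    -0.002  0.   ]]
yaw tool y -65.77220878030231
```

arm_command --pt "0.088 0.003 -0.0315 -0.0367 0" --pt "0.088 0.003 -0.0315 -0.0367 0" --pt "0.088 0.003 -0.0315 -0.0367 0" --pt "0.088 0.003 -0.0315 -0.0367 0" --pt "0.088 0.003 -0.0315 -0.0367 0" --pt "0.088 0.003 -0.0315 -0.0367 0" --pt "0.088 0.003 -0.0315 -0.0367 0" --pt "0.088 0.003 -0.0315 -0.0367 0" --pt "0.088 0.003 -0.0315 -0.0367 0" --pt "0.088 0.003 -0.0315 -0.0367 0" --pt "0.088 0.003 -0.0315 -0.0367 0" --pt "0.088 0.003 -0.0315 -0.0367 0"

```text
clock: 1.6
tool_pos: [0.5034, -0.0431, 0.2024]
eef_rot: [-0.691, -0.148, 0.692, -0.148]
contact_force: [-0.4, -0.4, 0.8]
opening: 0.995
```

arm_command --pt "0.088 0 0 0 -0.18" --pt "0.088 0 0 0 -0.18" --pt "0.088 0 0 0 -0.18" --pt "0.088 0 0 0 -0.18" --pt "0.088 0 0 0 -0.18" --pt "0.088 0 0 0 -0.18" --pt "0.088 0 0 0 -0.18" --pt "0.088 0 0 0 -0.18" --pt "0.088 0 0 0 -0.18" --pt "0.088 0 0 0 -0.18" --pt "0.088 0 0 0 -0.18" --pt "0.088 0 0 0 -0.085"

```text
clock: 3.1
tool_pos: [0.5027, -0.0448, 0.2024]
eef_rot: [0.226, 0.67, -0.226, 0.67]
contact_force: [0.5, -0.7, -0.1]
opening: 0.997
```

Run:
```python
from h import *
s=r.get_state();M=R.from_quat(s['eef_rot']).as_matrix();print(s['clock'],s['tool_pos'],M.round(3),s['q'].round(2))
print('yaw tool y',np.degrees(np.arctan2(M[1,1],M[0,1])))
p,d=r.snapshot('wrist');cv2.imwrite('pics/w1.png',p[:,:,::-1])
for nm,q in dict(post=(.6145,-.1295,.058),free=(.4645,-.0137,.038),grip=(.5034,-.0443,.038),cap=(.639,-.247,.168)).items(): print(nm,w2px('wrist',q,s))
p,d=r.snapshot('top');cv2.imwrite('pics/t1.png',p[:,:,::-1])
```

```text
3.1 [ 0.50268877 -0.04480018  0.20235833] [[-0.001  0.606  0.796]
 [ 0.     0.796 -0.606]
 [-1.    -0.    -0.001]] [ 0.43  0.67 -0.71  1.95  0.62  0.76  0.28]
yaw tool y 52.72717231732187
post (np.float64(325.5905701423632), np.float64(321.4169271385217))
free (np.float64(327.2056577891662), np.float64(120.64740593575233))
grip (np.float64(326.2200799538733), np.float64(176.61233125127376))
cap (np.float64(222.03157096162843), np.float64(514.8607754578675))
```

View pics/w1.png

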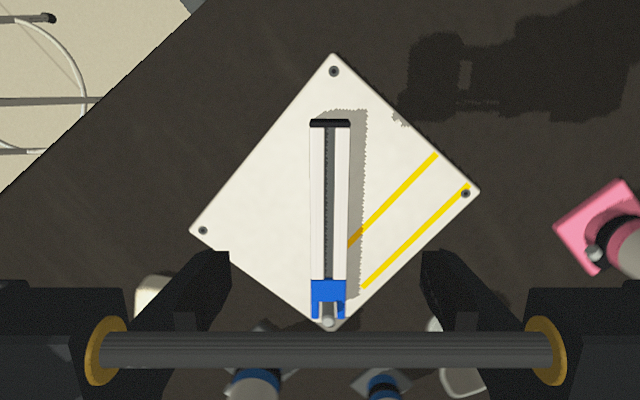

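arm_command --pt "0.088 0.025 0.0005 0 0" --pt "0.088 0.03 0.0005 0 0" --pt "0.088 0.03 0 0 0" --pt "0.088 0.03 0 0 0" --pt "0.088 0.03 0 0 0" --pt "0.088 0.02 0 0 0" --pt "0.088 0.012 0 0 0" --pt "0.07 0.009 0 0 0" --pt "0.06 0 0 0 0" --force 12

```text
clock: 4.32
tool_pos: [0.5036, -0.0437, 0.0166]
eef_rot: [0.227, 0.67, -0.227, 0.67]
contact_force: [0.1, 0.1, 0.0]
opening: 0.798
```

arm_command --pt "0.04 0 0 0 0" --pt "0.03 0 0 0 0" --pt "0.03 0 0 0 0" --pt "0.03 0 0 0 0" --pt "0.03 0 0 0 0" --force 12

```text
clock: 4.95
tool_pos: [0.5041, -0.0434, 0.017]
eef_rot: [0.227, 0.669, -0.227, 0.67]
contact_force: [0.3, 0.3, 2.5]
opening: 0.409
```

Run:
```python
from h import *
s=r.get_state();M=R.from_quat(s['eef_rot']).as_matrix();print(s['clock'],s['tool_pos'],s['opening']*.088,s['contact_force'])
print('yaw tool y',np.degrees(np.arctan2(M[1,1],M[0,1])))
p,d=r.snapshot('wrist');cv2.imwrite('pics/w2.png',p[:,:,::-1])
```

```text
4.95 [ 0.50409276 -0.04340356  0.01704467] 0.03601289221721153 [0.33663225 0.28007976 2.52922297]
yaw tool y 52.55138233371696
```

View pics/w2.png

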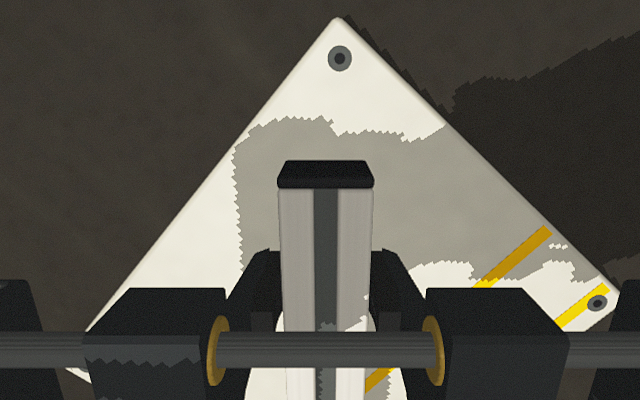

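arm_command --pt "0.03 0 0.0042 6e-05 0.03" --pt "0.03 0 0.0042 6e-05 0.03" --pt "0.03 0 0.0042 6e-05 0.03" --pt "0.03 0 0.0042 6e-05 0.03" --pt "0.03 0 0.0042 6e-05 0.03" --pt "0.03 0 0.0042 6e-05 0.03" --pt "0.03 0 0.0042 6e-05 0.03" --pt "0.03 0 0.0042 6e-05 0.03" --pt "0.03 0 0.0042 6e-05 0.03" --pt "0.03 0 0.0042 6e-05 0.03" --pt "0.03 0 0.0042 6e-05 0.03" --pt "0.03 0 0.0042 6e-05 0.03"

```text
clock: 6.5
tool_pos: [0.5378, -0.0115, 0.0169]
eef_rot: [0.341, 0.619, -0.345, 0.617]
contact_force: [-4.7, -0.9, 10.3]
opening: 0.408
```

Run:
```python
from h import *
s=r.get_state();M=R.from_quat(s['eef_rot']).as_matrix();print(s['clock'],s['tool_pos'],s['opening']*.088,s['contact_force'],s['moment'])
y=np.arctan2(M[1,1],M[0,1])+np.pi/2
print('bar yaw',np.degrees(y)); v=s['tool_pos'][:2]-[.6145,-.1292];print(np.hypot(*v),np.degrees(np.arctan2(v[1],v[0])))
p,d=r.snapshot('side');cv2.imwrite('pics/s3.png',p[:,:,::-1]);crop('pics/s3.png','pics/s3c.png',270,150,140,160,3.7)
```

```text
6.5 [ 0.5378446  -0.01153504  0.01690326] 0.035931997168419515 [-4.68980368 -0.90327896 10.28885002] [-0.26727658  0.89820173  0.3393832 ]
bar yaw 121.8830220767882
0.14043180815649953 123.08310624599662
```

View pics/s3c.png

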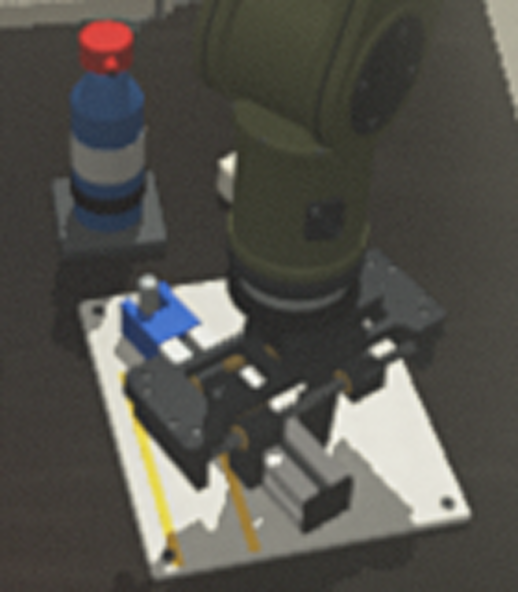

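arm_command --pt "0.03 0 0.0045 7e-05 0.031" --pt "0.03 0 0.0045 7e-05 0.031" --pt "0.03 0 0.0045 7e-05 0.031" --pt "0.03 0 0.0045 7e-05 0.031" --pt "0.03 0 0.0045 7e-05 0.031" --pt "0.03 0 0.0045 7e-05 0.031" --pt "0.03 0 0.0045 7e-05 0.031" --pt "0.03 0 0.0045 7e-05 0.031" --pt "0.03 0 0.0045 7e-05 0.031" --pt "0.03 0 0.0045 7e-05 0.031" --pt "0.03 0 0.0045 7e-05 0.031" --pt "0.03 0 0.0 0 0.0"

```text
clock: 8.05
tool_pos: [0.583, 0.0072, 0.0169]
eef_rot: [0.441, 0.552, -0.446, 0.55]
contact_force: [-7.2, -1.5, 11.0]
opening: 0.408
```

Run:
```python
from h import *
s=r.get_state();M=R.from_quat(s['eef_rot']).as_matrix();print(s['clock'],s['tool_pos'],s['opening']*.088,s['contact_force'],s['moment'])
y=np.arctan2(M[1,1],M[0,1])+np.pi/2
print('bar yaw',np.degrees(y)); v=s['tool_pos'][:2]-[.6145,-.1292];print(np.hypot(*v),np.degrees(np.arctan2(v[1],v[0])))
p,d=r.snapshot('wrist');cv2.imwrite('pics/w4.png',p[:,:,::-1])
p,d=r.snapshot('top');cv2.imwrite('pics/t4.png',p[:,:,::-1]);crop('pics/t4.png','pics/t4c.png',235,160,160,120,5)
```

```text
8.05 [0.58302012 0.00715886 0.01685001] 0.035928118575814794 [-7.2270563  -1.54918894 11.01698782] [-0.28441015  1.21233053 -0.18636447]
bar yaw 102.29688320033769
0.13994542005282126 102.99958372433088
```

View pics/w4.png

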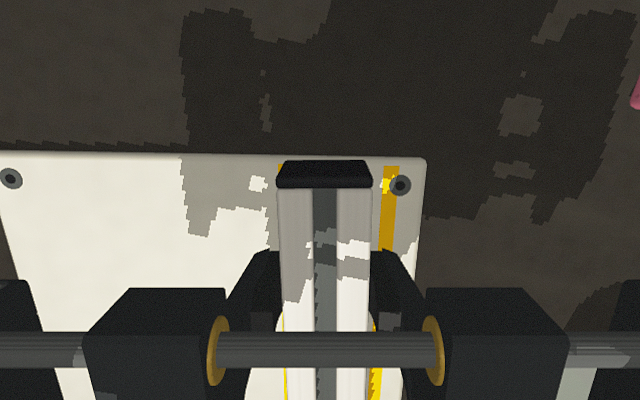

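View pics/t4c.png

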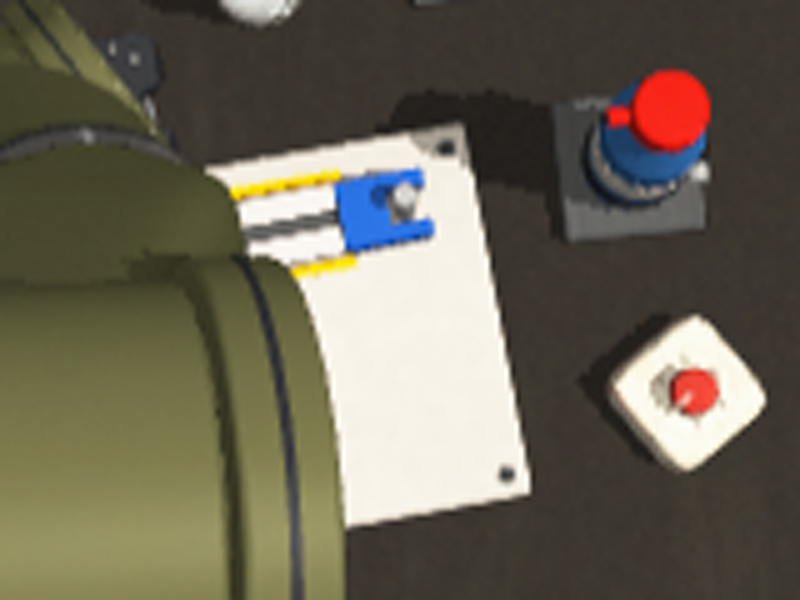

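Run:
```python
from h import *
crop('pics/w4.png','pics/w4c.png',250,150,170,130,4.7)
```

```text
(no output)
```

View pics/w4c.png

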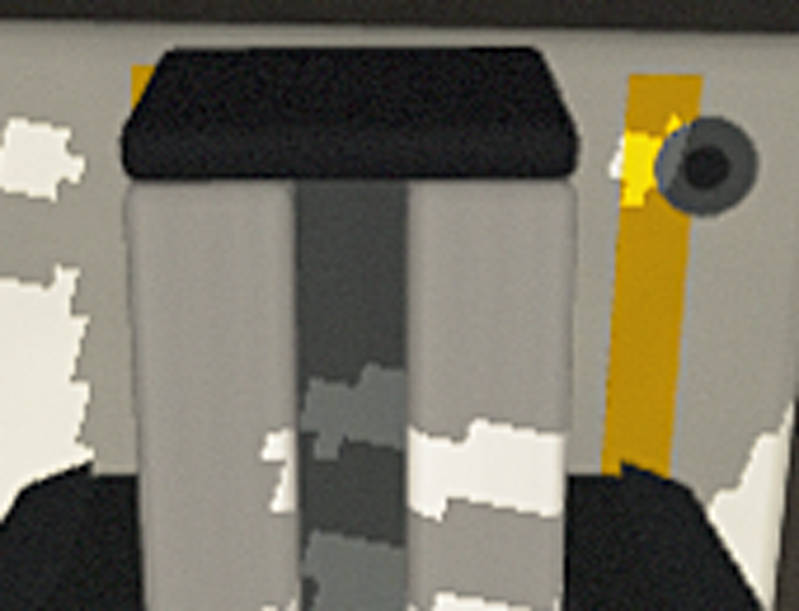

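Run:
```python
from h import *
s=r.get_state()
C=lambda u,v:(250+(u+.5)/4.7-.5,150+(v+.5)/4.7-.5)
L=ray('wrist',*C(132,66),.008,s);Rr=ray('wrist',*C(703,75),.008,s);Rl=ray('wrist',*C(628,75),.008,s)
R2l=ray('wrist',*C(602,474),.008,s);R2r=ray('wrist',*C(669,474),.008,s)
B1=ray('wrist',*C(172,47),.008,s);B2=ray('wrist',*C(535,47),.008,s)
print(L,Rr,np.linalg.norm(L-Rr),np.linalg.norm(Rr-Rl),'bar w',np.linalg.norm(B1-B2))
mid=(L+Rr)/2;bc=(B1+B2)/2;print('lane mid',mid,'bar end',bc)
d=(Rl+Rr-R2l-R2r)/2;print('line ang',np.degrees(np.arctan2(d[1],d[0])))
d=(L-Rr)[:2];print('perp ang', np.degrees(np.arctan2(d[1],d[0])))
P=np.array([.6145,-.1292])
for q in(mid,bc):
  v=q[:2]-P;print(np.hypot(*v),np.degrees(np.arctan2(v[1],v[0])))
T1=ray('wrist',*C(127,180),.038,s);T2=ray('wrist',*C(576,180),.038,s);print('top w',np.linalg.norm(T1-T2),(T1+T2)/2)
```

```text
[0.55271677 0.04871439 0.008     ] [0.60551412 0.05942979 0.008     ] 0.053873739668431876 0.007067584642372159 bar w 0.0340985627022342
lane mid [0.57911545 0.05407209 0.008     ] bar end [0.57273129 0.05497805 0.008     ]
line ang 101.49167454119986
perp ang -168.52745131864958
0.18665670461893025 100.92770349965649
0.1888549138945461 102.77765824074721
top w 0.03487592715266325 [0.57363551 0.05108529 0.038     ]
```

arm_command --pt "0.03 0 0.002 0 0.005" --pt "0.03 0 0.002 0 0.005" --pt "0.03 0 0.0016 0 0.004" --pt "0.03 0 0 0 0"

```text
clock: 8.65
tool_pos: [0.587, 0.008, 0.0167]
eef_rot: [0.444, 0.549, -0.451, 0.546]
contact_force: [-9.2, -2.3, 12.5]
opening: 0.41
```

Run:
```python
from h import *
s=r.get_state();M=R.from_quat(s['eef_rot']).as_matrix();print(s['clock'],s['tool_pos'],s['contact_force'],s['moment'])
print('bar yaw',np.degrees(np.arctan2(M[1,1],M[0,1])+np.pi/2))
p,d=r.snapshot('wrist');cv2.imwrite('pics/w5.png',p[:,:,::-1]);crop('pics/w5.png','pics/w5c.png',250,150,170,130,4.7)
```

```text
8.65 [0.58696449 0.00802477 0.01673615] [-9.15488211 -2.33861454 12.46350364] [-0.37254298  1.84328346 -0.21981195]
bar yaw 101.49069678813814
```

View pics/w5c.png

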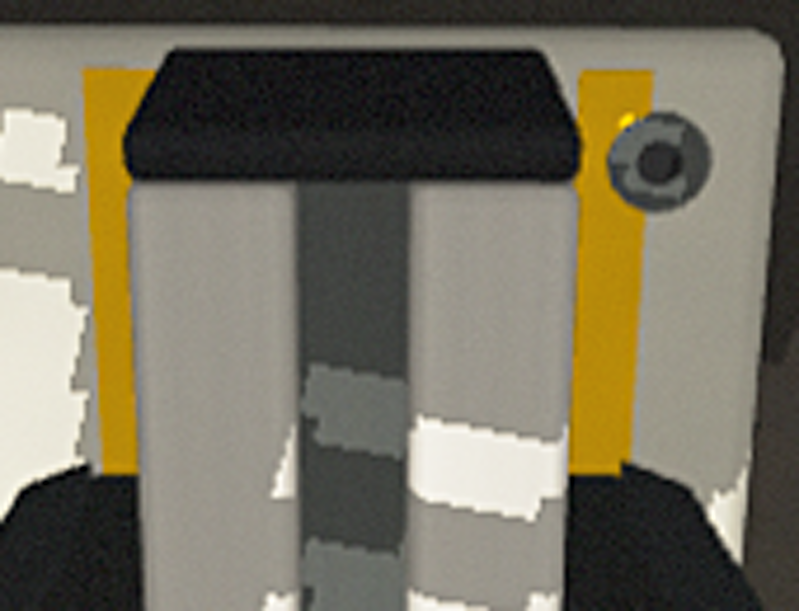

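arm_command --pt "0.03 0 0.0015 0 0" --pt "0.03 0 0 0 0" --pt "0.03 0 -0.0015 0 0" --pt "0.03 0 0 0 0"

```text
clock: 9.2
tool_pos: [0.5888, 0.0083, 0.0167]
eef_rot: [0.445, 0.548, -0.45, 0.547]
contact_force: [-4.8, -1.0, 8.7]
opening: 0.407
```

Run:
```python
from h import *
s=r.get_state();M=R.from_quat(s['eef_rot']).as_matrix();print(s['clock'],s['tool_pos'],s['contact_force'],s['moment'])
print('bar yaw',np.degrees(np.arctan2(M[1,1],M[0,1])+np.pi/2))
p,d=r.snapshot('wrist');cv2.imwrite('pics/w6.png',p[:,:,::-1]);crop('pics/w6.png','pics/w6c.png',250,150,170,130,4.7)
```

```text
9.2 [0.5888165  0.00825385 0.01667127] [-4.78889825 -0.97304875  8.65304381] [-0.25574518  1.00006684 -0.10864583]
bar yaw 101.490265699431
```

View pics/w6c.png

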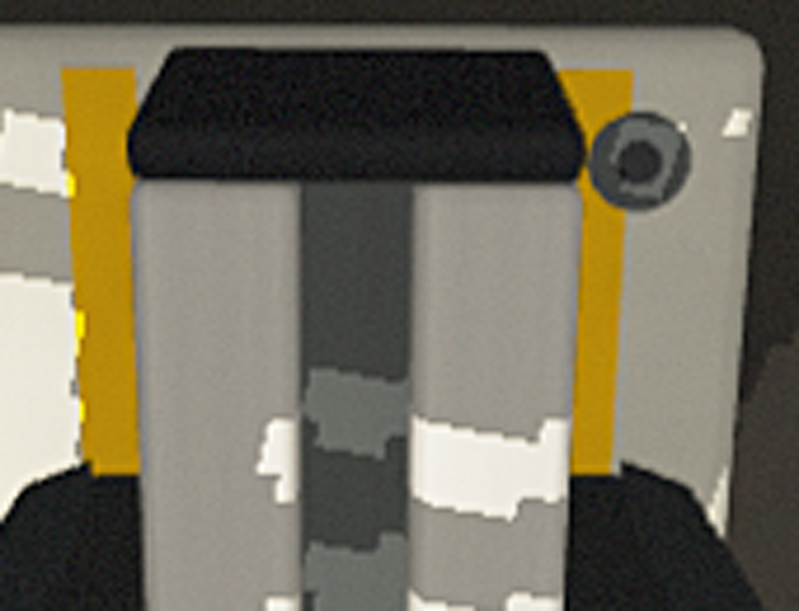

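arm_command --pt "0.03 0 -0.0015 0 0" --pt "0.03 0 -0.0015 0 0" --pt "0.03 0 0 0 0"

```text
clock: 9.62
tool_pos: [0.5887, 0.0083, 0.0168]
eef_rot: [0.447, 0.548, -0.448, 0.548]
contact_force: [-1.0, -1.7, 3.8]
opening: 0.406
```

Run:
```python
from h import *
s=r.get_state();M=R.from_quat(s['eef_rot']).as_matrix();print(s['clock'],s['tool_pos'],s['contact_force'],s['moment'])
print('bar yaw',np.degrees(np.arctan2(M[1,1],M[0,1])+np.pi/2))
p,d=r.snapshot('wrist');cv2.imwrite('pics/w7.png',p[:,:,::-1]);crop('pics/w7.png','pics/w7c.png',250,150,170,130,4.7)
```

```text
9.625 [0.5887246  0.00832781 0.01676654] [-1.00665745 -1.69264892  3.81719905] [-0.37719456  0.21105663 -0.1285328 ]
bar yaw 101.53346347797523
```

View pics/w7c.png

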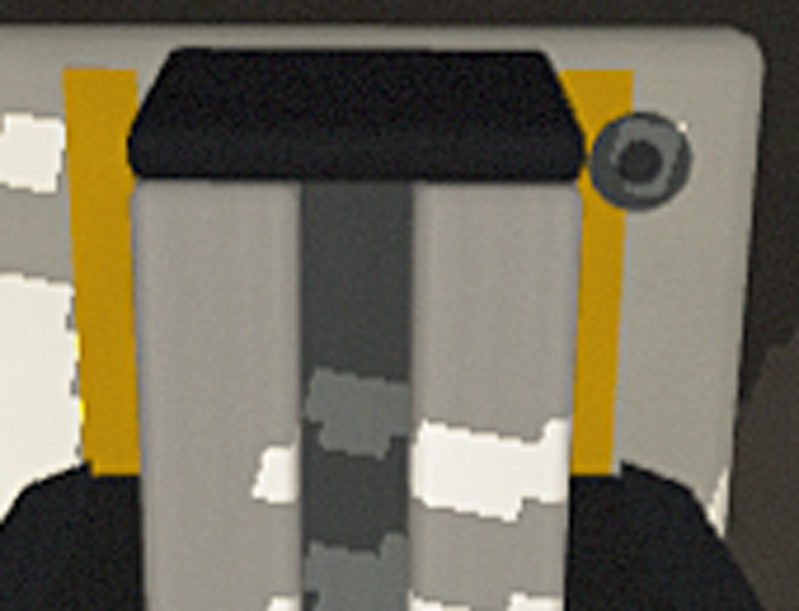

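arm_command --pt "0.044 0 0 0 0" --pt "0.046 0 0 0 0" --pt "0.06 0 0 0 0" --pt "0.06 -0.02 0 0 0" --pt "0.065 -0.04 0 0 0" --pt "0.065 -0.055 0 0 0" --pt "0.065 -0.055 0 0 0" --pt "0.065 0 0 0 0"

```text
clock: 10.68
tool_pos: [0.5919, 0.01, 0.1924]
eef_rot: [0.45, 0.545, -0.444, 0.55]
contact_force: [-0.3, -1.2, 0.8]
opening: 0.74
```

Run:
```python
from h import *
s=r.get_state();print(s['clock'],s['tool_pos'],s['eef_rot'],s['contact_force'])
np.save('pics/s8.npy',np.r_[s['tool_pos'],s['eef_rot']])
p,d=r.snapshot('wrist');cv2.imwrite('pics/w8.png',p[:,:,::-1]);crop('pics/w8.png','pics/w8c.png',240,100,180,220,2.7)
```

```text
10.675 [0.59185057 0.01003878 0.19243393] [ 0.44974767  0.54535631 -0.44435971  0.55032534] [-0.32494768 -1.21086867  0.84448689]
```

View pics/w8.png

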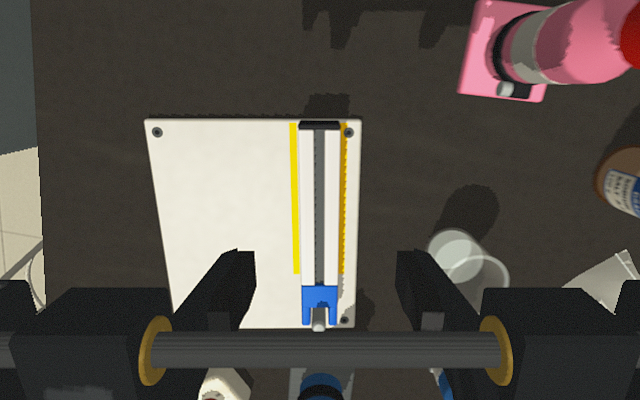

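View pics/w8c.png

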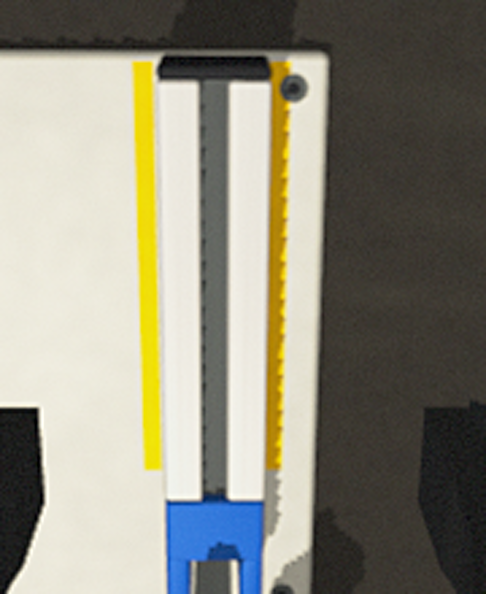

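Run:
```python
from h import *
a=np.load('pics/s8.npy');s=dict(tool_pos=a[:3],eef_rot=a[3:])
crop('pics/w8.png','pics/w8a.png',280,110,80,60,9)
crop('pics/w8.png','pics/w8b.png',280,230,80,60,9)
crop('pics/w8.png','pics/w8d.png',280,275,80,60,9)
```

```text
(no output)
```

View pics/w8a.png

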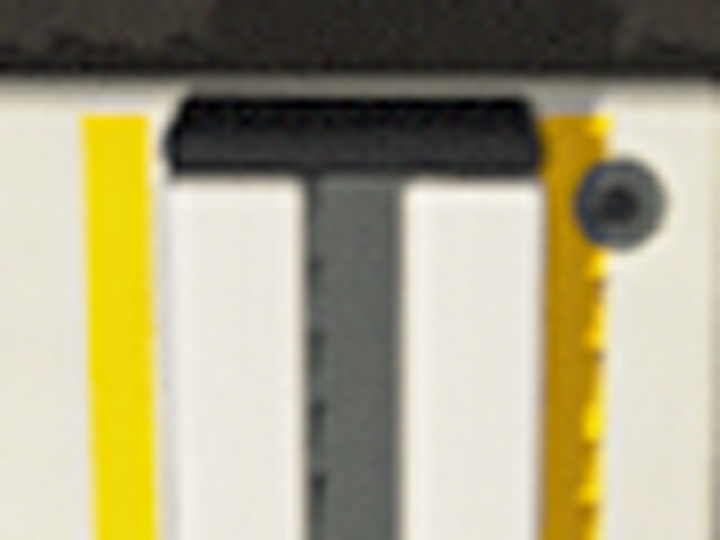

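View pics/w8b.png

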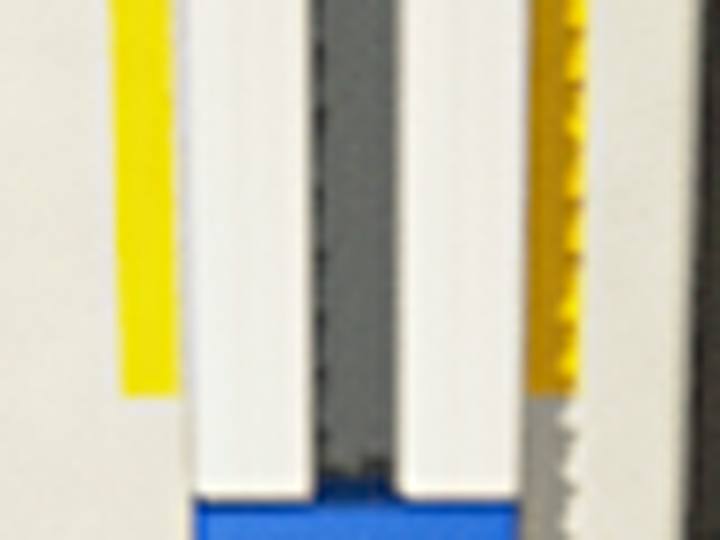

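View pics/w8d.png

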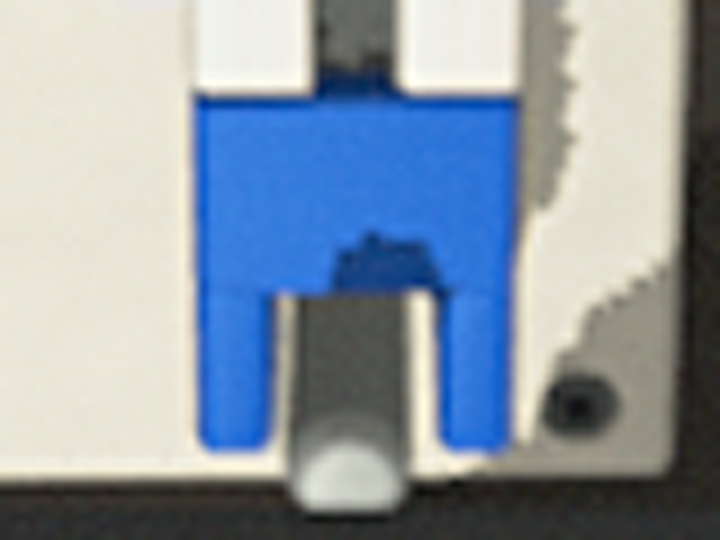

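Run:
```python
from h import *
a=np.load('pics/s8.npy');s=dict(tool_pos=a[:3],eef_rot=a[3:])
def C(u,v,x=280,y=110): return (x+(u+.5)/9-.5,y+(v+.5)/9-.5)
g=lambda u,v,z,y=110: ray('wrist',*C(u,v,280,y),z,s)[:2]
L1,R1=g(82,115,.008),g(608,115,.008); L2,R2=g(122,396,.008,230),g(579,396,.008,230)
print('spans',np.linalg.norm(L1-R1),np.linalg.norm(L2-R2))
m1,m2=(L1+R1)/2,(L2+R2)/2; d=m1-m2;print('lane len .157?',np.hypot(*d)); e=d/np.hypot(*d);n=np.array([-e[1],e[0]])
print('lane ang',np.degrees(np.arctan2(d[1],d[0])),'post',m2-.03*e)
B1=(g(168,175,.038)+g(541,175,.038))/2;B2=(g(194,497,.038,230)+g(519,497,.038,230))/2
B0=(g(188,95,.008)+g(530,95,.008))/2
print('w',np.linalg.norm(g(168,175,.038)-g(541,175,.038)),np.linalg.norm(g(194,497,.038,230)-g(519,497,.038,230)),np.linalg.norm(g(188,95,.008)-g(530,95,.008)))
d=B1-B2;print('bar ang',np.degrees(np.arctan2(d[1],d[0])),'lat',(B0-m1)@n,(B1-m1)@n,(B2-m2)@n, 'along',(B1-m2)@e+.03)
print(np.linalg.norm(d))
Pt=g(350,478,.058,275);print('post top',Pt,(Pt-m2)@n,(Pt-m2)@e)
c=(B1+(-.095)*d/np.hypot(*d));print('centre lat',(c-m2)@n)
```

```text
spans 0.05334155617698936 0.053445665284670506
lane len .157? 0.1565621893846889
lane ang 101.43887794404692 post [ 0.61553868 -0.12902572]
w 0.03459132687938774 0.03495150797422892 0.03461790916122382
bar ang 101.34016672535436 lat -0.0014112246630231372 -0.0011125394076126663 -0.0008555301345416381 along 0.18441890005426456
0.14917811898563652
post top [ 0.61544317 -0.12773848] -0.00016167692440153012 -0.028719382646784634
centre lat -0.0009488700899690106
```

The wrist view shows the bar parallel to the lane to about 0.1°, about 1 mm off its middle, with the post between the prongs. Next I press the cap.

arm_command --pt "0.0 -0.03 0 0 0" --pt "0.0 0 -0.0004 0.024 0" --pt "0.0 0 -0.0004 0.024 0" --pt "0.0 0 -0.0004 0.024 0" --pt "0.0 0 -0.0004 0.024 0" --pt "0.0 0 -0.0004 0.024 0" --pt "0.0 0 -0.0004 0.024 0" --pt "0.0 0 -0.0004 0.024 0" --pt "0.0 0 -0.0004 0.024 0" --pt "0.0 0 -0.0004 0.024 0" --pt "0.0 0 -0.0004 0.024 0" --pt "0 0 -0.0004 0.0214 0" --force 10

```text
clock: 12.22
tool_pos: [0.6359, -0.2487, 0.2151]
eef_rot: [0.446, 0.549, -0.448, 0.547]
contact_force: [0.2, -0.7, 0.2]
opening: 0.005
```

Run:
```python
from h import *
s=r.get_state();M=R.from_quat(s['eef_rot']).as_matrix();print(s['clock'],s['tool_pos'],M.round(3),s['contact_force'],s['opening'])
p,d=r.snapshot('side');cv2.imwrite('pics/s9.png',p[:,:,::-1]);crop('pics/s9.png','pics/s9c.png',250,90,150,160,3.7)
p,d=r.snapshot('wrist');cv2.imwrite('pics/w9.png',p[:,:,::-1]);
print(w2px('wrist',s['tool_pos'],s),w2px('wrist',[.640,-.247,.168],s),w2px('side',s['tool_pos']))
```

```text
12.225 [ 0.63586772 -0.24866075  0.21505313] [[-0.003  0.98   0.201]
 [ 0.     0.201 -0.98 ]
 [-1.    -0.003 -0.001]] [ 0.21968631 -0.69925088  0.19023945] 0.005283695936093236
(np.float64(324.41149310924936), np.float64(267.7692522496653)) (np.float64(332.25002724180877), np.float64(226.51625596422488)) (np.float64(300.54686519083754), np.float64(143.0547199810631))
```

View pics/s9c.png

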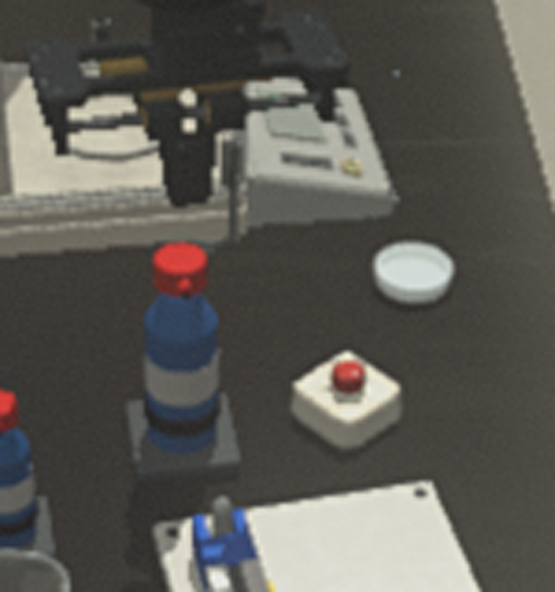

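View pics/w9.png

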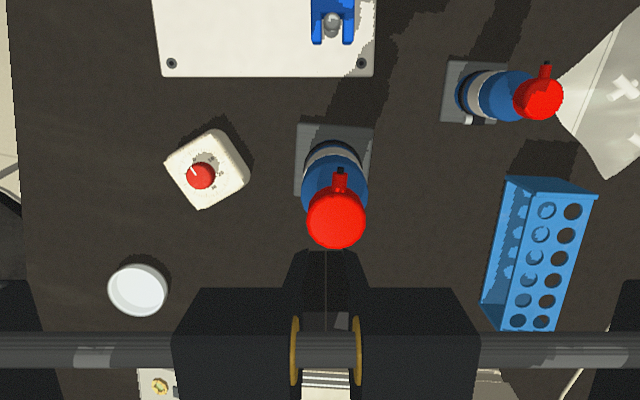

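Run:
```python
from h import *
s=r.get_state();M=R.from_quat(s['eef_rot']).as_matrix()
c=ray('wrist',336,219,.168,s);print(c, M.T@(c-s['tool_pos']))
a=ray('wrist',306,219,.168,s);b=ray('wrist',366,219,.168,s);print(np.linalg.norm(a-b))
```

```text
[ 0.64092579 -0.2444881   0.168     ] [ 0.04679798  0.00667763 -0.00557846]
0.034891780721832785
```

arm_command --pt "0 0.01 0.005 -0.004 0" --pt "0 0.02 0 0 0" --pt "0 0.012 0 0 0" --pt "0 0.003 0 0 0" --pt "0 0.003 0 0 0" --pt "0 0.002 0 0 0" --pt "0 0 0 0 0"

```text
clock: 13.2
tool_pos: [0.6413, -0.2429, 0.1674]
eef_rot: [0.447, 0.548, -0.447, 0.548]
contact_force: [-0.9, -0.0, 2.5]
opening: 0.008
```

arm_command --pt "0 0.003 0 0 0" --pt "0 0.003 0 0 0" --pt "0 0.003 0 0 0" --pt "0 0.001 0 0 0" --pt "0 0 0 0 0"

```text
clock: 13.82
tool_pos: [0.6415, -0.2429, 0.1604]
eef_rot: [0.447, 0.547, -0.447, 0.549]
contact_force: [-6.9, 2.2, 21.4]
opening: 0.004
```

arm_command --pt "0 0.001 0 0 0" --pt "0 0 0 0 0"

```text
clock: 14.08
tool_pos: [0.6415, -0.2429, 0.1603]
eef_rot: [0.447, 0.547, -0.447, 0.549]
contact_force: [-9.5, 2.0, 26.5]
opening: 0.005
```

Run:
```python
from h import *
s=r.get_state();print(s['clock'],s['tool_pos'],s['contact_force'])
p,d=r.snapshot('side');cv2.imwrite('pics/s10.png',p[:,:,::-1]);crop('pics/s10.png','pics/s10c.png',250,90,150,160,3.7)
```

```text
14.075 [ 0.64149923 -0.24292285  0.16025945] [-9.46911451  1.98005928 26.49666089]
```

View pics/s10c.png

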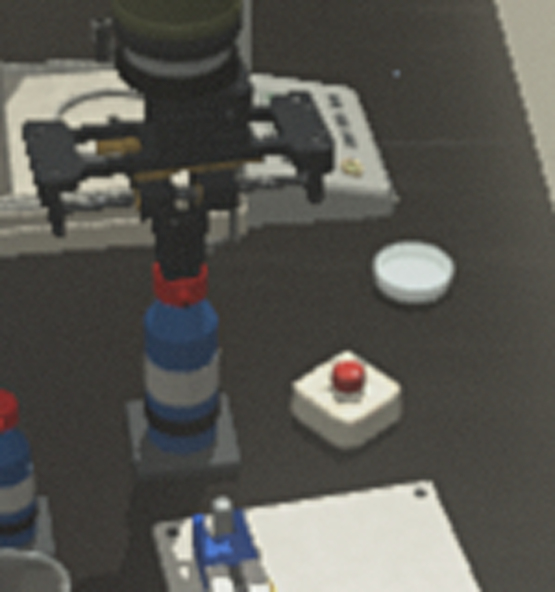

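arm_command --pt "0 -0.004 0 0 0" --pt "0 -0.005 0 0 0" --pt "0 -0.008 0 0 0" --pt "0 -0.02 0 0 0" --pt "0 -0.03 0 0 0" --pt "0 -0.03 0 0.0 0" --pt "0 0 0.0 0.04 0" --pt "0 0 0.0 0.05 0" --pt "0 0 0.0 0.04 0" --pt "0 0 0.0 0 0"

```text
clock: 15.38
tool_pos: [0.6663, -0.3751, 0.2525]
eef_rot: [0.448, 0.546, -0.449, 0.547]
contact_force: [0.4, -0.2, 0.5]
opening: 0.008
```

Run:
```python
from h import *
s=r.get_state();print(s['clock'],s['tool_pos'],s['contact_force'],s['eef_rot'])
p,d=r.snapshot('top');cv2.imwrite('pics/t11.png',p[:,:,::-1]);crop('pics/t11.png','pics/t11c.png',235,160,160,120,5)
u,v=w2px('top',[.6405,-.246,.168]);m=d[int(v)-3:int(v)+4,int(u)-3:int(u)+4];print('cap z',px2w('top',u,v,np.median(m)),'n',m.std())
p,d=r.snapshot('side');cv2.imwrite('pics/s11.png',p[:,:,::-1]);crop('pics/s11.png','pics/s11c.png',250,150,160,160,3.7)
```

```text
15.375 [ 0.66631404 -0.37512771  0.25253617] [ 0.42164051 -0.20695152  0.49216424] [ 0.4481013   0.54578639 -0.4494718   0.54708093]
cap z [ 0.64052686 -0.24601934  0.16786414] n 0.0017069919
```

View pics/t11c.png

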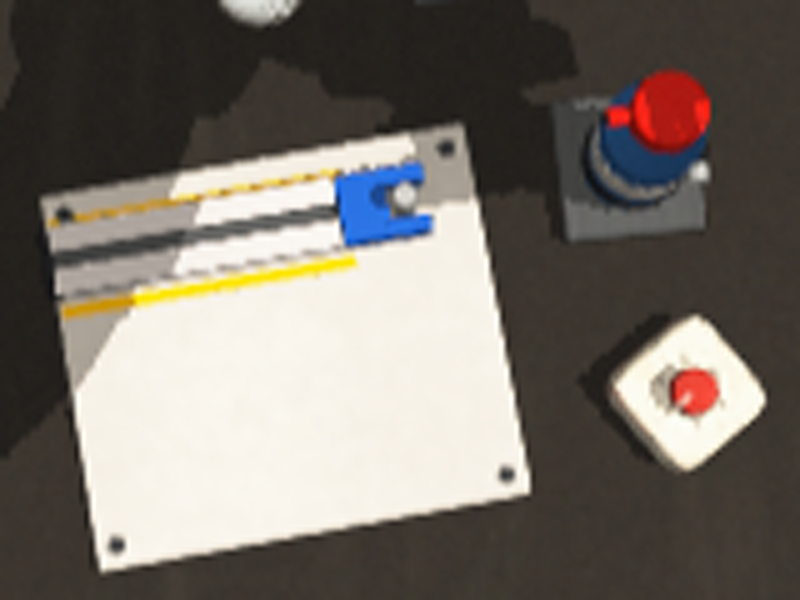

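View pics/s11c.png

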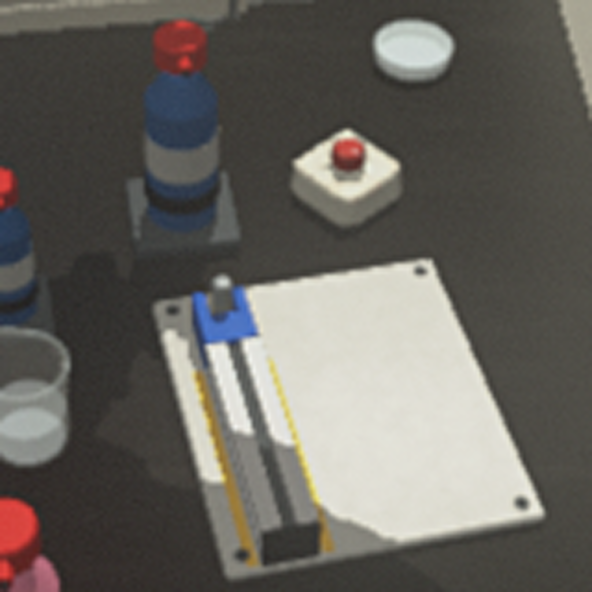

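Run:
```python
from h import *
C=lambda u,v:(235+(u+.5)/5-.5,160+(v+.5)/5-.5)
b1=ray('top',*C(57,258),.038);b2=ray('top',*C(335,210),.038)
e=np.array([np.cos(np.radians(101.46)),np.sin(np.radians(101.46))]);n=np.array([-e[1],e[0]])
P=np.array([.6140,-.1293])
print((b1[:2]-P)@n,(b2[:2]-P)@n)
print(r.finish_job())
```

```text
-0.0017985564843372227 -0.0011569304676005505
the job is handed in; nothing more can be done
None
```

The bar now lies between the two yellow lines with its fork still round the post. The red cap was pressed right down and has sprung back up. The job was handed in at about 15.5 s on the robot's clock.

**Bar:** I gripped it lightly near its free end and swung it flat on the plate about 41° round the post, pressing slightly downward throughout. I overshot by about 1 mm while lining it up and left it there.
- **Wrist camera after release:** the bar was parallel to the lane to about 0.1° and about 1 mm off its middle, towards the beaker side.
- **Top camera at the end:** this gave 1.2 to 1.8 mm off on the same side. That agrees within the 2 mm calibration, so a true offset of 1 to 2 mm is likely.
- **Length check:** the bar's black end measured 184 mm along the lane from the post, against 190 mm expected. I took this for the edge I picked in the picture and did not follow it up.

**Cap:** I pressed the larger blue can's cap with the closed fingers.
- **At the stop:** the tool halted at 0.160 m, 8 mm below the cap's rest height. It did not go lower when the force rose from 21 to 26 N.
- **After release:** the cap top measured 0.168 m again.

The timer, beaker, dish and the other two cans were not touched. The arm was clear of everything at hand-in.

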